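Pack the open end of the vise

ROBOT

A 6-joint arm with a two-finger parallel gripper is mounted at the origin on the work surface. World frame = base frame: x ahead of the robot, y to its left, z up, the work surface at z = 0. Lengths are in mm, angles in rad, forces in N, time in s.
With the tool pointing down it reaches from about 350 to 975 mm from the base axis. Payload 7.1 kg.
Tool frame: the origin (TCP) lies at the very end of the fingers, on their centre line; the grasp point (between the pads) lies 19 mm behind it; x points along the fingers, z is the direction in which the jaws open and shut, and the axes are right-handed (so a half turn about x gives the same grasp; the last joint's range is limited). The gripper opens to 88 mm and grips with 3 to 60 N. Pads are 20 mm wide; open, the fingers measure 115 mm over their backs; the gripper's body (75 mm by 178 mm) begins 61 mm behind the grasp point.
Start: joints at [-1.163, 0.423, 1.63, -0, 1.089, -0.019], TCP at [258.74, -568.91, 222.675] pointing down, gripper open.
Joint ranges: [-3, 3], [-0.9, 2.11], [0.09, 2.58], [-1.31, 4.45], [0.11, 2.69], [-2.54, 2.54]. Speed limits (rad/s): [2.39, 2.39, 3.01, 3.14, 3.14, 3.14].

INTERFACE

Orientations are given as a rotation vector (axis times angle).
In Python, from workcell import * gives the robot as it stands.
- The arm moves only by the shell command python3 -m crank 'ROWS'. ROWS is JSON, a list of rows, each a list of 3 entries, a list of its own where there are three numbers: the shift along the tool's x, y, z in cm, then the turn, a rotation vector about the tool's x, y, z in degrees, then the finger opening in cm, from 0 to 8.78. In form: [[[dx, dy, dz], [rx, ry, rz], claw], ...]. A call has 1 to 5 rows; each row shifts and turns the commanded pose from where the row before left it, along the tool's axes as they then stand; what a row does not reach is not made up. A row lasts 1/8 s, in which the tool goes at most 62.5 mm and 10.7 degrees, less where a joint would pass 70% of its speed; a pose out of reach is approached as far as the arm can. A call with a gripper value outside its range is refused whole. The fingers move at their own pace and stop on an object; the grip force is fixed at half the most. Time passes only in rows, so rows that do not move let the fingers close. It gives the time, the measured TCP pose, the force and the opening at its end, in the units of the state.
- get_obs(): the state, without advancing time (a new reading comes with each control period).
- get_image(name): name is "scene" or "top"; returns a dict with "pixels" (420x560x3 uint8, red, green, blue), "mtx" (3x3 intrinsics, pixels), "D" ([k1, k2, p1, p2, k3] as OpenCV has them; the pictures are not rectified), "view" (4x4, takes a point from world to camera coordinates). Camera axes: x right, y down, z forward; pixel columns grow to the right and rows downward; lengths in mm; the calibration is good to about 2 mm. A picture is of the moment at which its call begins. There is no depth.
- close_job(): hands the job in, once; it reports no verdict.
The state is a dict: "t": time; "qpos": joint angles; "qvel": joint speeds; "joint_torque": joint torques, N m; "ee_pos": TCP position; "orientation": TCP orientation; "ft_force": force on the tool from outside, world axes, zero at the start; "moment": the same for the moment, N m; "width": finger opening in mm.
Only numpy, scipy, OpenCV 4.12 (cv2) and the standard library are available. Lean on these libraries where they do the work, as an engineer would, in place of code of your own. Each camera call takes 0.05 s, during which the arm holds its last target.

TASK

An ebony blank is nipped in one end of the bench vise, so the slack front jaw will rack as soon as the screw is tightened: try the wooden packing pieces from the stand in the open end of the jaws, at the pencil line, until you find one that slides in snugly, and leave it there, pushed down until its shoulders rest on the jaws. Snug means that it just spreads the sprung jaw and is gripped by it, not a piece that drops in loose; do not force a piece that will not go down under a hand's push of about 25 N (2.5 kg). Hang the pieces you do not use back in the stand, any slot, and leave the other things on the bench where they are.

Things in the scene. Friction and masses are not known exactly. Their poses are not given: they have to be found in the camera images.
- vise: Single-screw bench vise, green castings, pale wooden jaw linings; fixed to the bench. Origin at bench height under the middle of the rear (fixed) jaw's inner face; z up, y along the jaws, x square to them. The rear jaw fills x = 0 to 32, the front jaw is on the -x side, 32 thick. Jaws 190 long (y -95 to 95), tops 125 above the bench. Screw and guide bars cross between them, up to 68 above the bench.
- fit_mark (a point): Pencil line across the top of the rear jaw, 65 from its middle towards the open (+y) end. The point lies on the jaw's inner face at its top; axes as the vise. The space between the jaws' inner faces, parallel at rest, differs from job to job, anywhere from 9.5 to 20.3, and is not measured for you.
- blank (a point): Black ebony blank nipped between the jaws at their -y end, from y = -40 to -265 in the vise frame, as thick as the space between the jaws, its top 13 above theirs. The point lies on its top, on the rear jaw's face plane, at y = -150.
- vise_jaw (a joint): Racking of the slack front jaw: swings about an upright pivot at y = -85 in the vise frame, opening the free end. 0 = parallel, as at rest; hard stop at 0.0267 rad (0.0067 rad is 1 mm at the pencil line, so 4 mm there in all). Sprung shut: about 2 N at the line to start it and 1.2 N more per mm.
- stand: Dark wooden stand, 72 (x) x 252 (y) x 60 tall, fixed, origin under its centre. Four alike upright slots in a row, middles at y = -93, -31, 31 and 93 on x = 0, each 26 (x) x 46 (y), 50 deep. Any packing piece hangs in any slot with its shoulders on the stand's top.
- packer_12: Wooden packing piece with yellow top end: upright board 12 thick (x) x 40 (y) x 95 tall, 80 g; origin at the middle of its foot. A darker cross piece, 44 (x) x 40 x 10, forms shoulders on both faces, 45 to 55 above the foot. The lowest 18 is bevelled 3.5 per face as a lead-in. Taken by its faces above the shoulders. In the stand its foot is 15 above the bench; slot differs.
- packer_15: Wooden packing piece with green top end: upright board 15 thick (x) x 40 (y) x 95 tall, 88 g; origin at the middle of its foot. A darker cross piece, 44 (x) x 40 x 10, forms shoulders on both faces, 45 to 55 above the foot. The lowest 18 is bevelled 3.5 per face as a lead-in. Taken by its faces above the shoulders. In the stand its foot is 15 above the bench; slot differs.
- packer_18: Wooden packing piece with blue top end: upright board 18 thick (x) x 40 (y) x 95 tall, 95 g; origin at the middle of its foot. A darker cross piece, 44 (x) x 40 x 10, forms shoulders on both faces, 45 to 55 above the foot. The lowest 18 is bevelled 3.5 per face as a lead-in. Taken by its faces above the shoulders. In the stand its foot is 15 above the bench; slot differs.
- packer_21: Wooden packing piece with red top end: upright board 21 thick (x) x 40 (y) x 95 tall, 102 g; origin at the middle of its foot. A darker cross piece, 44 (x) x 40 x 10, forms shoulders on both faces, 45 to 55 above the foot. The lowest 18 is bevelled 3.5 per face as a lead-in. Taken by its faces above the shoulders. In the stand its foot is 15 above the bench; slot differs.
- block_plane: Bystander: steel block plane, 150 x 46 x 60, lying on its sole.
- finger_plane: Bystander: tiny brass finger plane, 60 x 22 x 28.
- chisel: Bystander: chisel with wooden handle, 240 long.
- mallet: Bystander: wooden mallet lying on its side, 240 long, head 72 across.
- glue_bottle: Bystander: white glue bottle, 54 across, 125 tall, upright.
- spool_clamp: Bystander: wooden spool clamp standing upright, 42 across, 100 tall.
Mind the look-alikes: they are no part of the job. Leave any pink or turquoise look-alike of the packer_18 alone.

How it is judged:
By the outcome, as a careful person would: the job done as asked, in the order asked, and still so for the second after the job is handed in, with the robot touching nothing.
It also fails if it takes over 72 s, if anything falls off the work surface, if the arm or the gripper's body presses on something with over 40 N, if the wrist force passes 120 N, or if a joint passes its speed limit or range.

## Working session

There is one attempt and no reset: what is moved stays moved. The work goes in short steps, Python scripts to look and compute and a shell command to move; the robot and the scene stay as the last step left them, time stands still between calls to the robot, and variables do not carry over. Pictures are saved under pics/ and viewed, and the job is handed in when it is done.

```bash
ls; mkdir -p pics; python3 - <<'E'
from workcell import *
import cv2,numpy as np
o=get_obs();print(o)
for n in("scene","top"):
    d=get_image(n);cv2.imwrite(f"pics/{n}0.png",d["pixels"][:,:,::-1]);print(n,np.round(d["mtx"],1).tolist(),d["D"],np.round(d["view"],3).tolist())
E
```

```text
pics
{'t': 0.0, 'qpos': array([-1.16298567e+00,  4.23832018e-01,  1.63070190e+00,  2.69770783e-05,
        1.08862166e+00, -1.90333320e-02]), 'qvel': array([-7.14465693e-04,  3.07602656e-04, -9.29707213e-04, -4.45636600e-05,
        1.46802211e-03, -1.04563978e-03]), 'joint_torque': array([ 2.54042301e-03, -5.44624507e+01, -2.73666787e+01,  6.45077974e-02,
        2.27211986e-02, -1.29137024e-04]), 'ee_pos': array([ 258.53408344, -568.39226271,  221.90254509]), 'orientation': array([ 0.89020784,  1.38272489, -0.88874422]), 'ft_force': array([-0.00734033, -0.22590032, -0.43378377]), 'moment': array([-0.01471795, -0.006749  ,  0.028934  ]), 'width': 87.59467431730833}
scene [[499.1, 0.0, 279.2], [0.0, 499.1, 207.7], [0.0, 0.0, 1.0]] [-0.01326431  0.          0.          0.          0.        ] [[0.046, 0.999, -0.011, -63.517], [0.609, -0.037, -0.792, -262.083], [-0.792, 0.03, -0.61, 1703.73], [0.0, 0.0, 0.0, 1.0]]
top [[385.6, 0.0, 279.6], [0.0, 385.6, 208.1], [0.0, 0.0, 1.0]] [-0.08607238  0.          0.          0.          0.        ] [[0.025, -1.0, -0.004, 26.434], [-0.999, -0.024, -0.037, 564.858], [0.037, 0.005, -0.999, 1094.277], [0.0, 0.0, 0.0, 1.0]]
```

View pics/scene0.png

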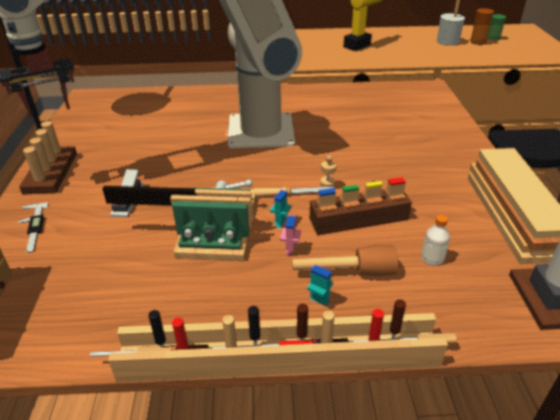

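View pics/top0.png

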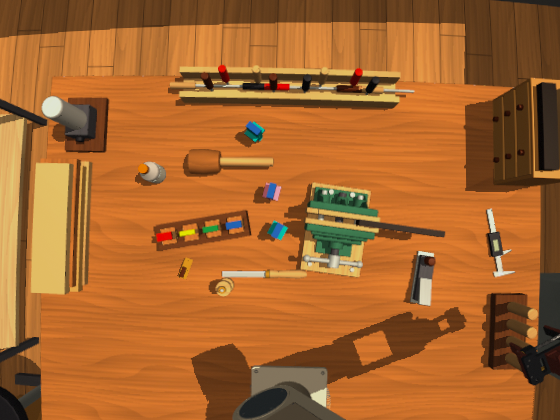

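The top view has x up and y to the left. The stand is near (203,230), with red, yellow, green and blue tops from left to right. The vise is near (340,228), with the blank running right to (445,233). There are look-alikes at (255,131), (272,191) and (278,231).

```bash
cat > h.py <<'E'
from workcell import *
import cv2,numpy as np
from scipy.spatial.transform import Rotation as R
def ray(d,uv):
    p=cv2.undistortPoints(np.array(uv,float).reshape(-1,1,2),np.array(d["mtx"]),np.array(d["D"])).reshape(-1,2)
    V=np.array(d["view"]);Rm=V[:3,:3];c=-Rm.T@V[:3,3]
    return c,(np.c_[p,np.ones(len(p))]@Rm)
def onz(d,uv,z):
    c,r=ray(d,uv);return c+r*((z-c[2])/r[:,2])[:,None]
def proj(d,P):
    V=np.array(d["view"]);rv=cv2.Rodrigues(V[:3,:3])[0]
    return cv2.projectPoints(np.array(P,float).reshape(-1,1,3),rv,V[:3,3],np.array(d["mtx"]),np.array(d["D"]))[0].reshape(-1,2)
def crop(d,name,x0,y0,x1,y1,s):
    im=d["pixels"][y0:y1,x0:x1,::-1];cv2.imwrite("pics/"+name,cv2.resize(im,None,fx=s,fy=s,interpolation=cv2.INTER_CUBIC))
E
python3 - <<'E'
from h import *
t=get_image("top");s=get_image("scene")
crop(t,"t1.png",145,180,305,280,5)
crop(t,"t2.png",290,170,450,290,5)
crop(s,"s1.png",260,150,420,270,5)
crop(s,"s2.png",90,150,260,270,4)
E
```

```text
(no output)
```

View pics/t1.png

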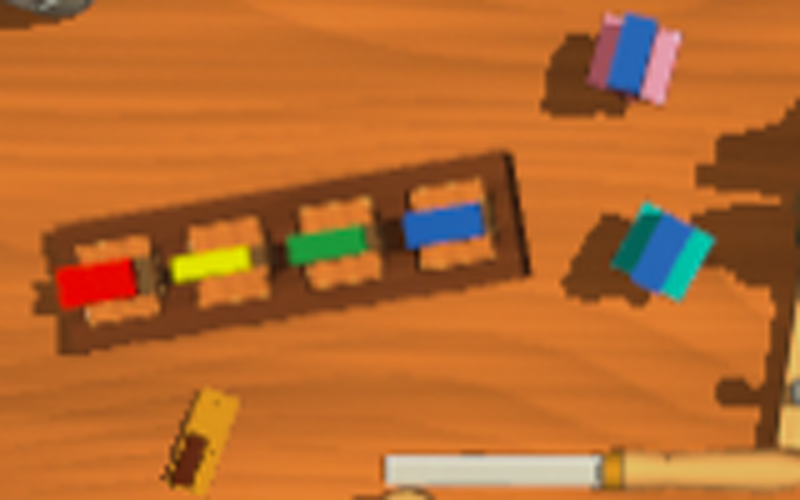

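View pics/t2.png

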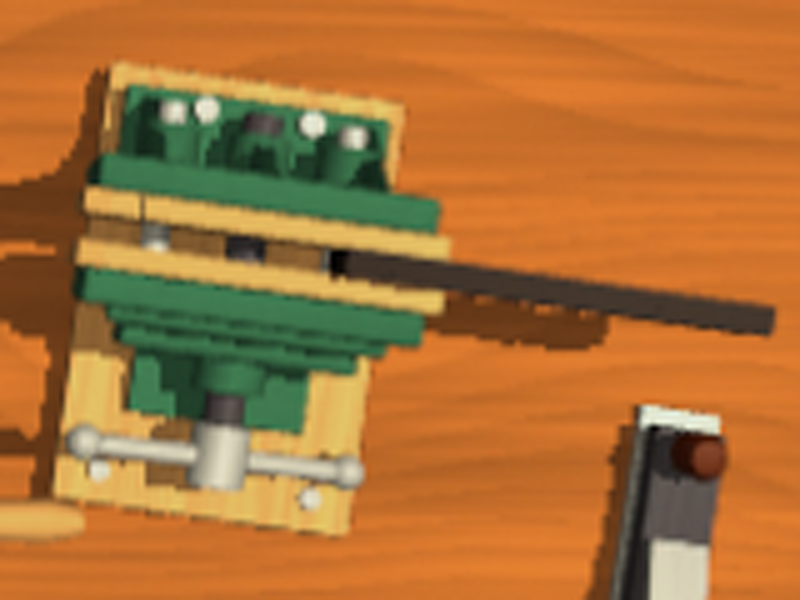

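View pics/s1.png

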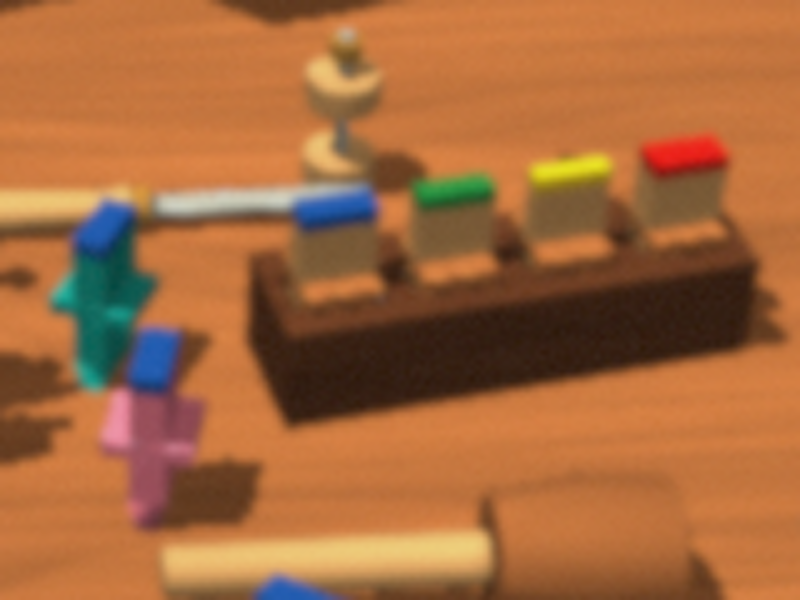

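View pics/s2.png

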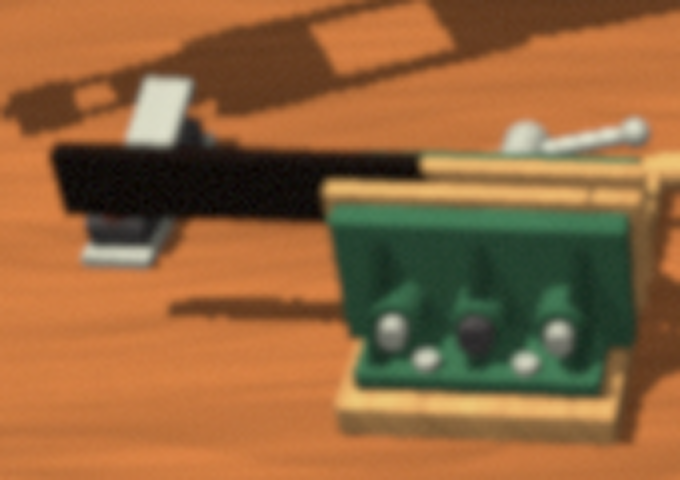

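Four candidates in the stand, in top-view pixels: red (165,237), yellow (187,233), green (211,229), blue (234,225). The ones in the teal and pink bodies at (278,231), (272,191) and (255,131) are look-alikes. Next I measure poses and the gap.

```bash
cat > m.py <<'E'
from h import *
t=get_image("top");s=get_image("scene")
V=np.array(t["view"]);print("cam",-V[:3,:3].T@V[:3,3])
rng={"red":[(0,10),(172,180)],"yel":[(24,34)],"grn":[(55,75)],"blu":[(100,120)]}
for d,n,roi in((t,"top",(150,205,252,255)),(s,"scene",(300,170,420,235))):
    hsv=cv2.cvtColor(d["pixels"],cv2.COLOR_RGB2HSV)
    for k,rs in rng.items():
        m=np.zeros(hsv.shape[:2],np.uint8)
        for a,b in rs: m|=cv2.inRange(hsv,(a,190 if k!="blu" else 130,90),(b,255,255))
        mm=np.zeros_like(m);x0,y0,x1,y1=roi;mm[y0:y1,x0:x1]=m[y0:y1,x0:x1]
        cs=max(cv2.findContours(mm,0,1)[0],key=cv2.contourArea,default=None)
        if cs is None: continue
        w=cv2.moments(mm[:, :],True);c=(w["m10"]/w["m00"],w["m01"]/w["m00"])
        r=cv2.minAreaRect(cs);bx=onz(d,cv2.boxPoints(r),110)
        e=bx[1]-bx[0],bx[2]-bx[1];e=sorted(e,key=np.linalg.norm)
        print(n,k,w["m00"],np.round(c,2),np.round(onz(d,[c],110)[0],1),[round(np.linalg.norm(v),1) for v in e],"dir",round(np.degrees(np.arctan2(e[1][1],e[1][0]))%180,1))
# stand top corners by dark mask in top
hsv=cv2.cvtColor(t["pixels"],cv2.COLOR_RGB2HSV)
im=t["pixels"].astype(int)
for p in [(195,222),(220,242),(160,247),(335,208),(322,213),(345,222),(420,230),(325,221),(300,215)]: print(p,im[p[1],p[0]],hsv[p[1],p[0]])
E
python3 m.py
```

```text
cam [ 523.35310377   35.29866145 1114.47791009]
top red 154.0 [164.01 236.02] [479.6 341.4 110. ] [np.float64(25.2), np.float64(44.5)] dir 102.7
top yel 80.0 [186.35 232.4 ] [490.8 282.3 110. ] [np.float64(13.3), np.float64(41.3)] dir 100.9
top grn 57.0 [210.12 228.4 ] [502.9 220.  110. ] [np.float64(9.9), np.float64(37.1)] dir 100.9
top blu 93.0 [232.92 224.69] [514.1 160.5 110. ] [np.float64(16.4), np.float64(39.5)] dir 102.7
scene red 122.0 [396.57 180.39] [480.2 341.  110. ] [np.float64(33.0), np.float64(46.6)] dir 100.2
scene yel 67.0 [373.58 183.91] [492.1 279.8 110. ] [np.float64(19.4), np.float64(41.1)] dir 102.3
scene blu 66.0 [326.56 191.53] [517.5 157.8 110. ] [np.float64(19.3), np.float64(37.0)] dir 102.3
(195, 222) [107  56  25] [ 11 195 107]
(220, 242) [210 114  43] [ 13 203 210]
(160, 247) [120  63  28] [ 11 196 120]
(335, 208) [ 62 121  80] [ 69 124 121]
(322, 213) [218 169  87] [ 19 153 218]
(345, 222) [133  92  48] [ 16 163 133]
(420, 230) [69 55 45] [13 89 69]
(325, 221) [220 171  86] [ 19 155 220]
(300, 215) [111  61  24] [ 13 200 111]
```

```bash
cat > v.py <<'E'
from h import *
t=get_image("top");im=t["pixels"].astype(float)
def sub(v): return v
print("green edges / lining boundaries per column (top view)")
rows=np.arange(195,245)
for u in list(range(308,380,4)):
    col=im[rows,u];
    print(u,[tuple(int(x) for x in c) for c in im[204:232,u,:2]] if u in(312,330,356,372) else "")
crop(t,"t3.png",302,195,400,245,8)
E
python3 v.py
```

```text
green edges / lining boundaries per column (top view)
308 
312 [(61, 118), (61, 118), (58, 112), (99, 108), (186, 147), (228, 179), (228, 180), (228, 182), (195, 150), (110, 79), (124, 86), (133, 93), (134, 93), (134, 93), (171, 127), (220, 171), (229, 183), (228, 183), (227, 182), (184, 155), (60, 115), (65, 125), (65, 126), (64, 126), (64, 124), (62, 120), (49, 97), (46, 89)]
316 
320 
324 
328 
332 
336 
340 
344 
348 
352 
356 [(44, 85), (45, 86), (47, 91), (57, 109), (65, 124), (65, 125), (64, 124), (64, 124), (62, 120), (72, 110), (171, 145), (228, 186), (228, 186), (228, 186), (204, 161), (119, 92), (23, 19), (9, 6), (9, 6), (9, 6), (48, 33), (106, 74), (191, 147), (228, 185), (228, 185), (182, 147), (71, 101), (62, 120)]
360 
364 
368 
372 [(215, 119), (220, 122), (215, 119), (204, 112), (163, 99), (83, 100), (63, 121), (65, 125), (65, 124), (66, 125), (65, 124), (58, 111), (154, 138), (222, 183), (228, 190), (228, 191), (206, 167), (130, 105), (64, 52), (65, 51), (64, 52), (64, 52), (70, 54), (112, 80), (195, 153), (228, 190), (228, 190), (197, 162)]
376
```

View pics/t3.png

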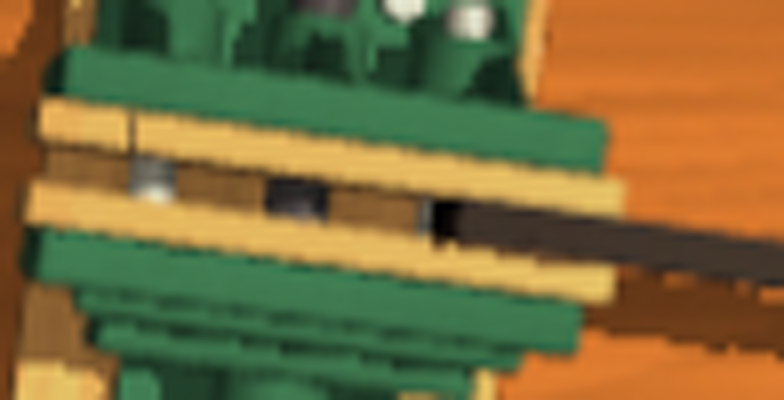

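```bash
cat > v2.py <<'E'
from h import *
t=get_image("top");im=t["pixels"].astype(float)
def cross(y,val,a,b,up):
    for r in range(a,b):
        p,q=y[r],y[r+1]
        if (up and p<val<=q) or ((not up) and p>=val>q): return r+(p-val)/(p-q)
    return np.nan
E={k:[] for k in("ro","ri","fi","fo")}
for u in range(309,345):
    y=im[:,u,0]; g=im[:,u]
    c=207.5+(u-312)*(0.145)
    a=cross(y,145,int(c-3),int(c+3),True)
    b=cross(y,175,int(c+2),int(c+8),False)
    f=cross(y,181,int(c+7),int(c+14),True)
    e=cross(y,145,int(c+12),int(c+19),False)
    for k,v in zip(E,(a,b,f,e)): E[k].append((u,v))
L={}
for k,v in E.items():
    v=np.array(v);v=v[~np.isnan(v[:,1])]
    p=onz(t,v,125)
    for _ in range(3):
        A=np.polyfit(p[:,1],p[:,0],1);r=p[:,0]-np.polyval(A,p[:,1]);p=p[np.abs(r)<max(1.0,2*r.std())]
    L[k]=A;print(k,len(p),A,"rms",r.std(), "yaw",np.degrees(np.arctan(-A[0])))
for Y in(20,-30,-60):
    print(Y,{k:round(np.polyval(A,Y),2) for k,A in L.items()},"gap",(np.polyval(L["ri"],Y)-np.polyval(L["fi"],Y))*np.cos(np.arctan(L["ri"][0])))
# blank overhang
B=[]
T=[]
for u in range(385,440):
    y=im[:,u,2];y=im[:,u,0]
    c=np.interp(u,[385,440],[226.5,234])
    lo=[r for r in range(int(c)-6,int(c)+7) if y[r]<90]
    if lo:
        m=lo[0]; top=y[m-3]; T.append((u,cross(y,(top+62)/2,m-4,m+1,False)))
        m=lo[-1]; B.append((u,cross(y,(y[m+3]+62)/2,m-1,m+4,True)))
for k,z in((T,138),(B,138)):
    p=onz(t,np.array(k),z);A=np.polyfit(p[:,1],p[:,0],1);print("blank",A,np.polyval(A,[-150,-200]),np.std(p[:,0]-np.polyval(A,p[:,1])))
# ends of lining, pencil line
print("pts",onz(t,[(302+38/8,195+120/8),(302+625/8,195+198/8),(302+130/8,195+147/8)],125).round(1).tolist())
E
python3 v2.py
```

```text
ro 35 [1.17685644e-01 5.68572952e+02] rms 0.27056864514578755 yaw -6.712017368023299
ri 35 [1.15814764e-01 5.56259497e+02] rms 0.28144254028268256 yaw -6.60626536771645
fi 33 [1.27058256e-01 5.41610389e+02] rms 0.4347155607198792 yaw -7.241101889579721
fo 36 [1.14462854e-01 5.27952285e+02] rms 0.24784528797389752 yaw -6.529820028161339
20 {'ro': np.float64(570.93), 'ri': np.float64(558.58), 'fi': np.float64(544.15), 'fo': np.float64(530.24)} gap 14.328463371945588
-30 {'ro': np.float64(565.04), 'ri': np.float64(552.79), 'fi': np.float64(537.8), 'fo': np.float64(524.52)} gap 14.886905245274562
-60 {'ro': np.float64(561.51), 'ri': np.float64(549.31), 'fi': np.float64(533.99), 'fo': np.float64(521.08)} gap 15.221970369271991
blank [1.14677756e-01 5.55102114e+02] [537.90045009 532.16656227] 0.23146305147676594
blank [1.31225803e-01 5.44507029e+02] [524.82315906 518.26186892] 0.8241522105163039
pts [[556.6, -30.0, 125.0], [536.1, -220.0, 125.0], [548.7, -59.7, 125.0]]
```

```bash
cat > v3.py <<'E'
from h import *
t=get_image("top");im=t["pixels"].astype(float)
for u in (385,395,405,415,420,425,430,435,440):
    c=int(np.interp(u,[385,440],[227.5,234]));print(u,c-6,im[c-6:c+8,u,0].astype(int))
print("area-based widths")
s=get_image("scene");crop(s,"s3.png",98,175,198,215,8)
E
python3 v3.py
```

```text
385 221 [214 180 103  66  66  67  67  56 130 135 103 102 103 106]
395 222 [219 213 154  68  67  66  67  66 109 116 104 105 107 112]
405 223 [207 206 161  88  69  68  68  68  53  93 103  98 103 107]
415 225 [216 196 127  69  68  68  68  68 122 184 209 217 219 214]
420 225 [218 219 184 111  68  69  69  69  58 155 204 218 221 216]
425 226 [218 207 146  82  70  69  69  69  81 191 218 220 215 214]
430 226 [212 204 202 129  70  69  70  69  69  72 201 220 216 214]
435 227 [206 206 181 107  69  68  69  68  68 146 211 215 214 219]
440 228 [207 207 146  83  69  69  69  69  84 204 215 212 219 222]
area-based widths
```

View pics/s3.png

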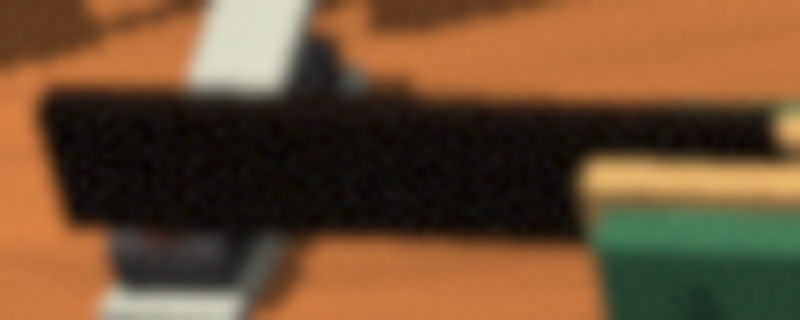

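```bash
cat > p.py <<'E'
import sys
from h import *
def plan(x,y,z,yaw):  # tool z axis at world angle yaw (mod 180), tool x down
    o=get_obs();Rc=R.from_rotvec(o["orientation"]);best=None
    for a in(yaw,yaw+180):
        a_=np.radians(a);zc=np.array([np.cos(a_),np.sin(a_),0]);xc=np.array([0,0,-1.]);yc=np.cross(zc,xc)
        Rt=R.from_matrix(np.c_[xc,yc,zc]);d=(Rc.inv()*Rt).as_rotvec(degrees=True)
        if best is None or np.linalg.norm(d)<np.linalg.norm(best[0]): best=(d,Rt)
    D=np.array([x,y,z])-o["ee_pos"]
    print("t",round(o["t"],2),"pos",o["ee_pos"].round(1),"w",round(o["width"],1),"F",o["ft_force"].round(1),"q6",o["qpos"][5].round(2))
    print("turn deg",best[0].round(2),"shift cm now-frame",Rc.inv().apply(D/10).round(3),"after-turn-frame",best[1].inv().apply(D/10).round(3))
if __name__=="__main__": plan(*map(float,sys.argv[1:5]))
E
python3 - <<'E'
from h import *
s=get_image("scene")
xa=np.array([.9934,-.115,0]);m=np.array([549.3,-59.7,125]);ya=np.array([.115,.9934,0])
print(proj(s,[m,m+12.3*xa,m+30*ya,m-16*xa,m-160*ya]).round(1).tolist())
crop(s,"s4.png",165,185,265,235,8)
print(proj(s,[(515,159.5,110)]))
E
python3 p.py 515 159.5 170 10.8
```

```text
[[237.7, 197.5], [237.0, 200.5], [250.2, 197.9], [238.6, 193.5], [171.7, 195.3]]
[[327.11678023 190.91618145]]
t 0.55 pos [ 258.7 -568.9  222.7] w 87.6 F [-0.6  0.1  0.7] q6 -0.02
turn deg [-76.35  -0.    -0.  ] shift cm now-frame [  5.269  53.479 -55.698] after-turn-frame [ 5.267 66.747 38.822]
```

View pics/s4.png

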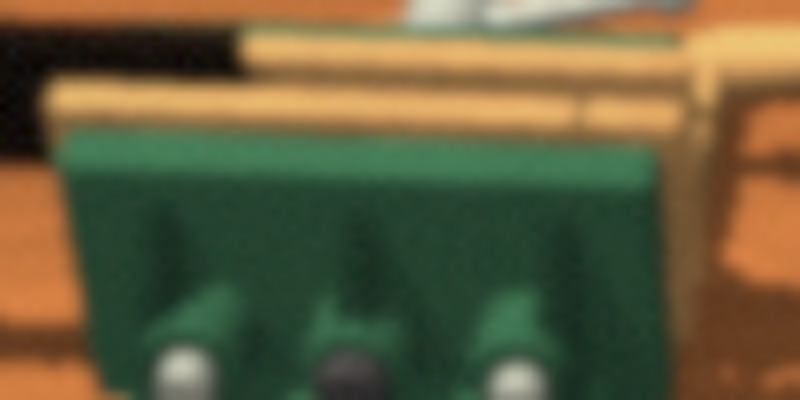

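```bash
python3 -m crank '[[[0,0,0],[-10.5,0,0],8.7],[[0,0,0],[-10.5,0,0],8.7],[[0,0,0],[-10.5,0,0],8.7],[[0,0,0],[-10.5,0,0],8.7],[[0,0,0],[-10.5,0,0],8.7]]'; python3 -m crank '[[[0,0,0],[-10.5,0,0],8.7],[[0,0,0],[-10.5,0,0],8.7],[[0,0,0],[-2.85,0,0],8.7]]'; python3 p.py 515 159.5 170 10.8
```

```text
t: 1.18
ee_pos: [258.7, -568.9, 222.7]
orientation: [0.174, 1.564, -0.174]
ft_force: [-0.4, -0.0, -0.6]
width: 87.1
t: 1.55
ee_pos: [258.7, -568.9, 222.7]
orientation: [-0.151, 1.566, 0.15]
ft_force: [-0.3, 0.3, -0.4]
width: 87.0
t 1.55 pos [ 258.7 -568.9  222.7] w 87.0 F [-0.3  0.3 -0.4] q6 -1.35
turn deg [0.18 0.   0.  ] shift cm now-frame [ 5.268 66.629 39.032] after-turn-frame [ 5.272 66.752 38.822]
```

```bash
python3 -m crank '[[[0,5.3,3.1],[0,0,0],8.7],[[0,5.3,3.1],[0,0,0],8.7],[[0,5.3,3.1],[0,0,0],8.7],[[0,5.3,3.1],[0,0,0],8.7],[[0,5.3,3.1],[0,0,0],8.7]]'; python3 -m crank '[[[0,5.3,3.1],[0,0,0],8.7],[[0,5.3,3.1],[0,0,0],8.7],[[0,5.3,3.1],[0,0,0],8.7],[[0,5.3,3.1],[0,0,0],8.7],[[0,5.3,3.1],[0,0,0],8.7]]';  python3 p.py 515 159.5 170 10.8
```

```text
t: 2.17
ee_pos: [361.8, -277.9, 223.0]
orientation: [-0.148, 1.565, 0.147]
ft_force: [0.7, -1.2, 0.9]
width: 87.0
t: 2.8
ee_pos: [464.5, 11.8, 223.1]
orientation: [-0.148, 1.565, 0.148]
ft_force: [1.3, -1.1, 0.1]
width: 86.8
t 2.8 pos [464.5  11.8 223.1] w 86.8 F [ 1.3 -1.1  0.1] q6 -0.19
turn deg [0.01 0.06 0.02] shift cm now-frame [ 5.316 13.561  7.723] after-turn-frame [ 5.312 13.561  7.726]
```

```bash
python3 -m crank '[[[1,5,2.8],[0,0,0],8.7],[[1.5,5,2.8],[0,0,0],8.7],[[1.5,3.56,2.12],[0,0,0],8.7],[[1.3,0,0],[0,0,0],8.7],[[0,0,0],[0,0,0],8.7]]';  python3 p.py 515 159.5 76 10.8; python3 - <<'E'
from h import *
t=get_image("top");s=get_image("scene")
crop(t,"a1.png",145,180,305,280,5);crop(s,"a2.png",260,90,420,240,4)
E
```

```text
t: 3.42
ee_pos: [513.1, 156.8, 168.6]
orientation: [-0.149, 1.569, 0.148]
ft_force: [0.4, -0.4, 0.2]
width: 87.1
t 3.42 pos [513.1 156.8 168.6] w 87.1 F [ 0.4 -0.4  0.2] q6 0.09
turn deg [ 0.03 -0.17  0.03] shift cm now-frame [9.258 0.23  0.266] after-turn-frame [9.259 0.226 0.239]
```

View pics/a2.png

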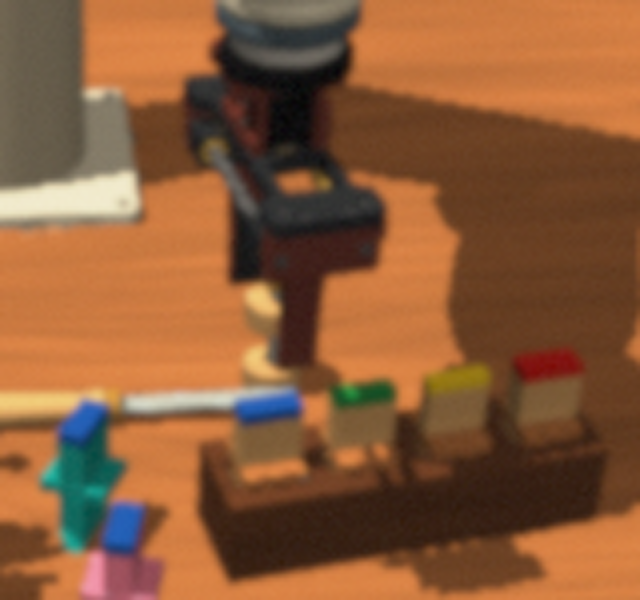

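```bash
python3 -m crank '[[[3,0.22,0.2],[0,0,0],8.7],[[3,0,0],[0,0,0],8.7],[[2.5,0,0],[0,0,0],8.7],[[0.75,0,0],[0,0,0],8.7],[[0,0,0],[0,0,0],8.7]]';  python3 p.py 515 159.5 76 10.8;  python3 -m crank '[[[0,0,0],[0,0,0],1],[[0,0,0],[0,0,0],1],[[0,0,0],[0,0,0],1],[[0,0,0],[0,0,0],1],[[0,0,0],[0,0,0],1]]';
```

```text
t: 4.15
ee_pos: [516.1, 159.4, 77.7]
orientation: [-0.147, 1.566, 0.147]
ft_force: [-0.2, 1.2, -0.3]
width: 87.2
t 4.15 pos [516.1 159.4  77.7] w 87.2 F [-0.2  1.2 -0.3] q6 0.09
turn deg [-0.05  0.01 -0.  ] shift cm now-frame [ 0.169  0.027 -0.108] after-turn-frame [ 0.169  0.027 -0.108]
t: 4.78
ee_pos: [515.9, 160.1, 77.2]
orientation: [-0.148, 1.566, 0.148]
ft_force: [0.4, -0.9, 0.2]
width: 40.5
```

```bash
python3 -m crank '[[[0,0,0],[0,0,0],1],[[0,0,0],[0,0,0],1],[[0,0,0],[0,0,0],1],[[0,0,0],[0,0,0],1]]';  python3 p.py 540 -58.6 220 -6.6
```

```text
t: 5.28
ee_pos: [515.8, 160.0, 77.1]
orientation: [-0.148, 1.566, 0.148]
ft_force: [-0.9, 0.3, 0.5]
width: 17.5
t 5.28 pos [515.8 160.   77.1] w 17.5 F [-0.9  0.3  0.5] q6 0.09
turn deg [ 1.74e+01 -1.00e-02  0.00e+00] shift cm now-frame [-14.289 -21.924  -1.719] after-turn-frame [-14.288 -21.434   4.92 ]
```

```bash
python3 -m crank '[[[-2,0,0],[0,0,0],1],[[-4,0,0],[0,0,0],1],[[-4,0,0],[0,0,0],1],[[-4.3,0,0],[0,0,0],1],[[0,0,0],[8.7,0,0],1]]';python3 -m crank '[[[0,0,0],[8.7,0,0],1],[[0,-4,1],[0,0,0],1],[[0,-5,1],[0,0,0],1],[[0,-5,1],[0,0,0],1],[[0,-4,1],[0,0,0],1]]';  python3 p.py 540 -58.6 220 -6.6
```

```text
t: 5.9
ee_pos: [517.9, 160.6, 223.8]
orientation: [-0.025, 1.564, 0.028]
ft_force: [0.6, -0.5, -1.6]
width: 17.8
t: 6.52
ee_pos: [534.7, -25.2, 220.1]
orientation: [0.091, 1.569, -0.091]
ft_force: [0.5, -0.8, -0.1]
width: 18.0
t 6.53 pos [534.7 -25.2 220.1] w 18.0 F [ 0.5 -0.8 -0.1] q6 0.05
turn deg [-0.03 -0.01  0.  ] shift cm now-frame [ 0.01  -3.26   0.916] after-turn-frame [ 0.01  -3.26   0.915]
```

```bash
python3 -m crank '[[[0,-3.26,0.9],[0,0,0],1],[[0,0,0],[0,0,0],1],[[0,0,0],[0,0,0],1]]';  python3 p.py 540 -58.6 220 -6.6;python3 - <<'E'
from h import *
t=get_image("top");s=get_image("scene")
crop(t,"b1.png",300,170,400,270,6);crop(s,"b2.png",160,100,300,250,4)
o=get_obs();hsv=cv2.cvtColor(s["pixels"],cv2.COLOR_RGB2HSV)
E
```

```text
t: 6.9
ee_pos: [539.8, -56.4, 220.0]
orientation: [0.091, 1.569, -0.09]
ft_force: [0.5, -0.2, -1.0]
width: 18.0
t 6.9 pos [539.8 -56.4 220. ] w 18.0 F [ 0.5 -0.2 -1. ] q6 -0.01
turn deg [-0.02 -0.03 -0.02] shift cm now-frame [-0.003 -0.215  0.046] after-turn-frame [-0.003 -0.215  0.046]
```

View pics/b2.png

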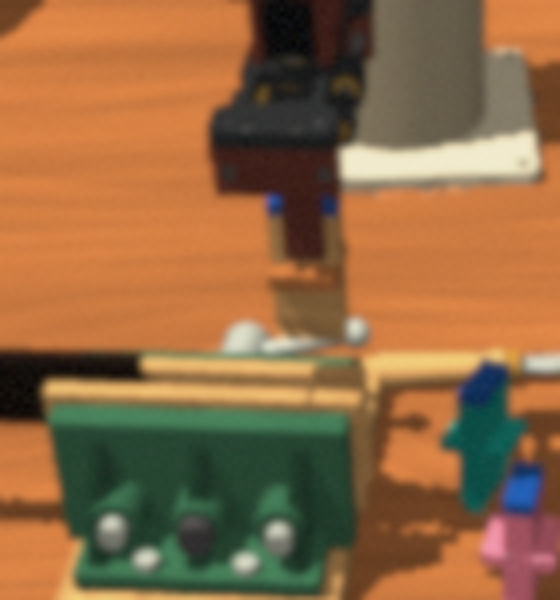

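View pics/b1.png

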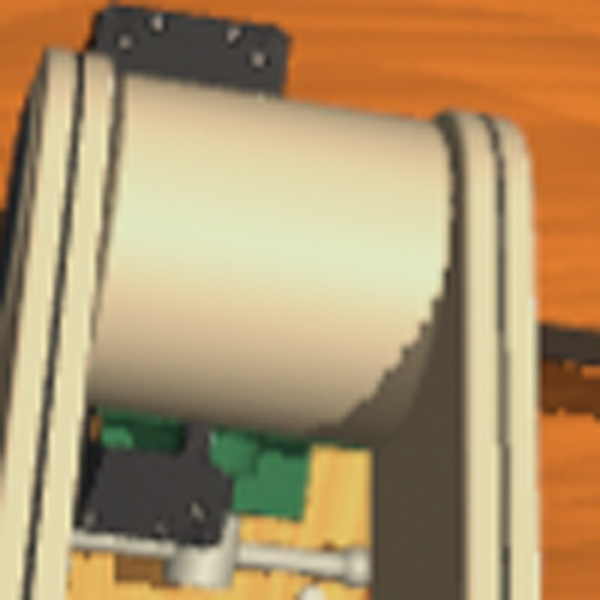

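```bash
python3 - <<'E'
from h import *
s=get_image("scene")
xa=np.array([.9934,-.115,0]);ya=np.array([.115,.9934,0])
c=np.array(get_obs()["ee_pos"])-[0,0,62]
print(proj(s,[c+5.5*xa-20*ya,c+5.5*xa+20*ya,c+9*xa-20*ya+[0,0,18],c+[0,0,0]]).round(1))
crop(s,"b3.png",215,160,260,210,12)
E
python3 -m crank '[[[1,-0.2,0],[0,0,0],1],[[1.4,0,0],[0,0,0],1],[[0,0,0],[0,0,0],1]]';  python3 p.py 540 -58.6 190 -6.6
```

```text
[[229.8 184.8]
 [246.7 185.4]
 [229.  179.3]
 [238.5 183.8]]
t: 7.42
ee_pos: [538.7, -58.5, 194.4]
orientation: [0.09, 1.572, -0.09]
ft_force: [-0.1, -0.2, 0.1]
width: 17.4
t 7.42 pos [538.7 -58.5 194.4] w 17.4 F [-0.1 -0.2  0.1] q6 -0.02
turn deg [ 0.02 -0.19 -0.  ] shift cm now-frame [0.441 0.002 0.13 ] after-turn-frame [0.441 0.002 0.129]
```

View pics/b3.png

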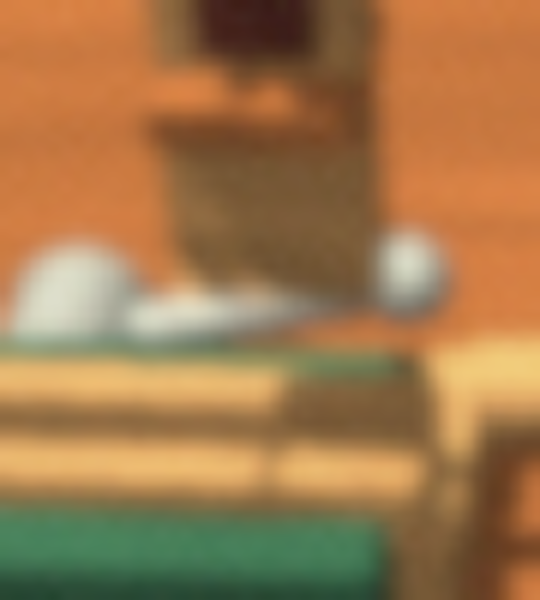

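```bash
python3 -m crank '[[[0.4,0,0.1],[0,0,0],1],[[0.4,0,0],[0,0,0],1],[[0.3,0,0],[0,0,0],1],[[0,0,0],[0,0,0],1]]';  python3 p.py 540 -58.6 187 -6.6;python3 -m crank '[[[0.3,0,0],[0,0,0],1],[[0.3,0,0],[0,0,0],1],[[0,0,0],[0,0,0],1]]'; python3 p.py 540 -58.6 180 -6.6
```

```text
t: 7.92
ee_pos: [540.7, -58.9, 185.0]
orientation: [0.09, 1.569, -0.09]
ft_force: [-0.4, 0.4, -1.8]
width: 18.0
t 7.92 pos [540.7 -58.9 185. ] w 18.0 F [-0.4  0.4 -1.8] q6 -0.02
turn deg [-0.   -0.02 -0.  ] shift cm now-frame [-0.201  0.024 -0.078] after-turn-frame [-0.201  0.024 -0.078]
t: 8.3
ee_pos: [541.1, -59.0, 179.1]
orientation: [0.09, 1.568, -0.09]
ft_force: [1.0, -0.3, -1.4]
width: 17.8
t 8.3 pos [541.1 -59.  179.1] w 17.8 F [ 1.  -0.3 -1.4] q6 -0.02
turn deg [0.   0.03 0.  ] shift cm now-frame [-0.092  0.022 -0.117] after-turn-frame [-0.092  0.022 -0.117]
```

```bash
python3 -m crank '[[[0.2,0,-0.1],[0,0,0],1],[[0.2,0,0],[0,0,0],1],[[0,0,0],[0,0,0],1]]'; python3 -m crank '[[[0.2,0,0],[0,0,0],1],[[0.2,0,0],[0,0,0],1],[[0,0,0],[0,0,0],1]]';python3 p.py 540 -58.6 170 -6.6
```

```text
t: 8.68
ee_pos: [540.7, -58.9, 175.5]
orientation: [0.09, 1.567, -0.09]
ft_force: [4.4, -0.3, 1.1]
width: 17.7
t: 9.05
ee_pos: [540.4, -58.8, 171.2]
orientation: [0.09, 1.568, -0.09]
ft_force: [5.1, -0.3, 1.1]
width: 18.1
t 9.05 pos [540.4 -58.8 171.2] w 18.1 F [ 5.1 -0.3  1.1] q6 -0.02
turn deg [ 0.01  0.06 -0.  ] shift cm now-frame [ 0.123  0.018 -0.045] after-turn-frame [ 0.123  0.018 -0.044]
```

```bash
python3 -m crank '[[[0.3,0,0],[0,0,0],1],[[0.3,0,0],[0,0,0],1],[[0,0,0],[0,0,0],1]]'; python3 -m crank '[[[0.4,0,0],[0,0,0],1],[[0.4,0,0],[0,0,0],1],[[0,0,0],[0,0,0],1]]';python3 p.py 540 -58.6 150 -6.6
```

```text
t: 9.43
ee_pos: [540.4, -58.8, 164.9]
orientation: [0.09, 1.568, -0.09]
ft_force: [6.1, -0.7, 0.0]
width: 17.9
t: 9.8
ee_pos: [540.3, -58.8, 156.8]
orientation: [0.09, 1.568, -0.09]
ft_force: [6.4, -0.7, -0.7]
width: 17.9
t 9.8 pos [540.3 -58.8 156.8] w 17.9 F [ 6.4 -0.7 -0.7] q6 -0.02
turn deg [ 0.01  0.05 -0.  ] shift cm now-frame [ 0.675  0.017 -0.036] after-turn-frame [ 0.675  0.017 -0.036]
```

```bash
for i in 1; do python3 -m crank '[[[0,0,0.05],[0,0,0],1],[[0,0,0],[0,0,0],1],[[0,0,0],[0,0,0],1]]'; done; python3 -m crank '[[[0,0,0.05],[0,0,0],1],[[0,0,0],[0,0,0],1],[[0,0,0],[0,0,0],1]]';python3 -m crank '[[[0,0,0.05],[0,0,0],1],[[0,0,0],[0,0,0],1],[[0,0,0],[0,0,0],1]]'
```

```text
t: 10.18
ee_pos: [540.6, -58.9, 156.7]
orientation: [0.09, 1.569, -0.09]
ft_force: [5.9, 0.4, -1.1]
width: 17.8
t: 10.55
ee_pos: [540.6, -58.9, 156.7]
orientation: [0.09, 1.57, -0.09]
ft_force: [4.3, -1.1, -2.6]
width: 17.4
t: 10.92
ee_pos: [540.7, -58.9, 156.8]
orientation: [0.091, 1.57, -0.09]
ft_force: [2.7, 0.6, -3.9]
width: 17.7
```

```bash
python3 -m crank '[[[0.4,0,-0.07],[0,0,0],1],[[0.4,0,0],[0,0,0],1],[[0,0,0],[0,0,0],1]]'; python3 -m crank '[[[0.3,0,0],[0,0,0],1],[[0,0,0],[0,0,0],1],[[0,0,0],[0,0,0],1]]';python3 p.py 540 -58.6 142 -6.6
```

```text
t: 11.3
ee_pos: [540.7, -58.8, 149.2]
orientation: [0.09, 1.569, -0.09]
ft_force: [2.5, -0.3, -0.5]
width: 17.8
t: 11.68
ee_pos: [540.7, -58.9, 146.2]
orientation: [0.09, 1.569, -0.09]
ft_force: [1.6, 0.1, 2.0]
width: 17.9
t 11.68 pos [540.7 -58.9 146.2] w 17.9 F [1.6 0.1 2. ] q6 -0.02
turn deg [ 0. -0. -0.] shift cm now-frame [ 0.422  0.018 -0.068] after-turn-frame [ 0.422  0.018 -0.068]
```

```bash
python3 -m crank '[[[0.2,0,-0.05],[0,0,0],1],[[0.1,0,0],[0,0,0],1],[[0,0,0],[0,0,0],1]]'; python3 -m crank '[[[0.1,0,0],[0,0,0],1],[[0,0,0],[0,0,0],1]]'; python3 -m crank '[[[0.1,0,0],[0,0,0],1],[[0,0,0],[0,0,0],1]]'
```

```text
t: 12.05
ee_pos: [540.6, -58.9, 143.4]
orientation: [0.09, 1.568, -0.09]
ft_force: [2.6, 0.4, 4.1]
width: 17.8
t: 12.3
ee_pos: [540.6, -58.9, 142.4]
orientation: [0.09, 1.568, -0.09]
ft_force: [3.7, 0.2, 4.9]
width: 17.8
t: 12.55
ee_pos: [540.6, -58.9, 142.1]
orientation: [0.09, 1.568, -0.09]
ft_force: [1.2, -0.6, 12.0]
width: 18.2
```

```bash
python3 -m crank '[[[0,0,0],[0,0,0],4],[[0,0,0],[0,0,0],4],[[0,0,0],[0,0,0],4],[[-2,0,0],[0,0,0],5],[[-4,0,0],[0,0,0],6]]'; python3 -m crank '[[[-4,0,0],[0,0,0],6],[[-2,5,-2],[0,0,0],8.7],[[0,5,-2],[0,0,0],8.7],[[0,5,-2],[0,0,0],8.7],[[0,5,-2],[0,0,0],8.7]]'; python3 - <<'E'
from h import *
t=get_image("top");s=get_image("scene")
crop(t,"c1.png",295,180,395,260,8);crop(s,"c2.png",160,140,260,230,7)
E
```

```text
t: 13.18
ee_pos: [538.5, -58.6, 200.0]
orientation: [0.091, 1.574, -0.09]
ft_force: [0.1, 0.5, 0.3]
width: 56.5
t: 13.8
ee_pos: [482.7, 150.4, 261.0]
orientation: [0.091, 1.569, -0.091]
ft_force: [-0.4, 0.6, -0.2]
width: 87.2
```

View pics/c1.png

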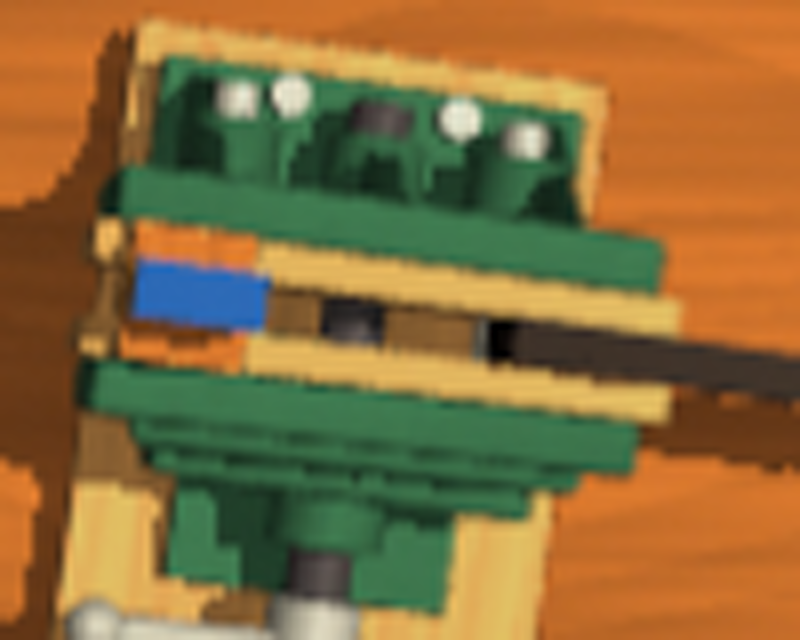

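View pics/c2.png

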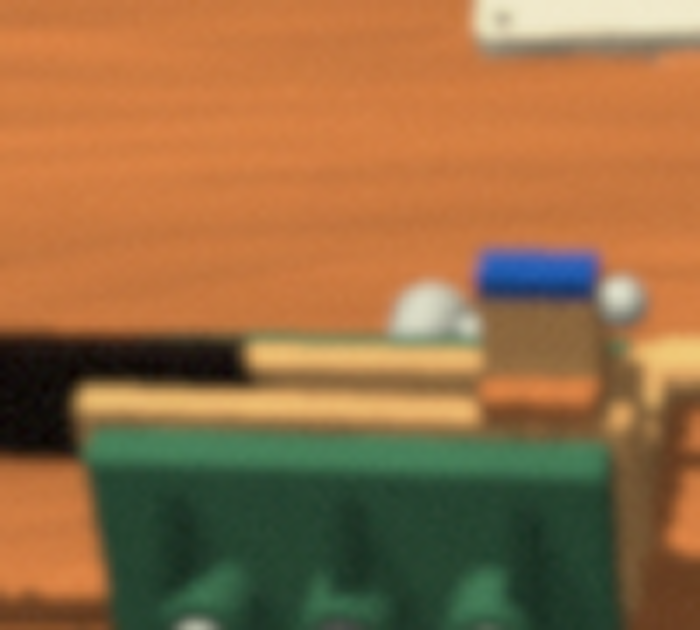

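The blue-topped piece is seated in the jaws (crop c1 at (200,295), c2 at (540,270)), with its shoulders on both linings. Next I compare the front jaw's edge before and after, to measure how far it spread.

```bash
cat > jaw.py <<'E'
from h import *
t=get_image("top");new=t["pixels"].astype(float);old=cv2.imread("pics/top0.png")[:,:,::-1].astype(float)
def edge(im,off,us,val=145):
    out=[]
    for u in us:
        y=im[:,u,0]; c=223.3+(u-312)*0.145+off
        for r in range(int(c-3),int(c+5)):
            if y[r]>=val>y[r+1] and im[r+1,u,1]>im[r+1,u,0]*1.3:
                out.append((u,r+(y[r]-val)/(y[r]-y[r+1])));break
    p=onz(t,out,125);A=np.polyfit(p[:,1],p[:,0],1);r=p[:,0]-np.polyval(A,p[:,1]);g=abs(r)<.8;A=np.polyfit(p[g,1],p[g,0],1)
    return A,len(p),r.std()
us=list(range(327,376))
for n,im in(("old",old),("new",new)):
    A,k,sd=edge(im,0,us);print(n,A,k,round(sd,2),"x@mark",np.polyval(A,-59.7),"x@pivot",np.polyval(A,-210))
usL=[307,308]+list(range(309,311))
# also green jaw lower side columns under piece
for n,im in(("old",old),("new",new)):
    print(n,[round(x,1) for x in im[218:230,309,0]])
E
python3 jaw.py
```

```text
old [1.16915545e-01 5.28180964e+02] 24 0.21 x@mark 521.201106104477 x@pivot 503.628699636173
new [9.65038768e-02 5.24142523e+02] 25 0.29 x@mark 518.381241790425 x@pivot 503.87670910496433
old [np.float64(197.0), np.float64(228.0), np.float64(229.0), np.float64(229.0), np.float64(213.0), np.float64(140.0), np.float64(50.0), np.float64(64.0), np.float64(63.0), np.float64(64.0), np.float64(64.0), np.float64(60.0)]
new [np.float64(87.0), np.float64(106.0), np.float64(121.0), np.float64(106.0), np.float64(100.0), np.float64(92.0), np.float64(62.0), np.float64(47.0), np.float64(63.0), np.float64(63.0), np.float64(63.0), np.float64(62.0)]
```

```bash
cat > jaw2.py <<'E'
from h import *
t=get_image("top");new=t["pixels"][:,:,1].astype(np.float32);old=cv2.imread("pics/top0.png")[:,:,1].astype(np.float32)
cv2.imwrite("pics/d1.png",cv2.resize(np.vstack([old[200:250,300:380],new[200:250,300:380]]),None,fx=7,fy=6,interpolation=cv2.INTER_CUBIC))
P=[]
for u in range(306,372,4):
    c=223.3+(u-312)*.145
    best=None
    a=int(c-1)
    o=old[a:a+9,u:u+4];n=cv2.resize(new[a-3:a+13,u:u+4],None,fx=1,fy=1)
    e=[]
    sh=np.arange(-1,3.01,.05)
    rr=np.arange(a,a+9)
    for s_ in sh:
        q=np.stack([np.interp(rr+s_,np.arange(420),new[:,k]) for k in range(u,u+4)],1)
        oo=o-o.mean();qq=q-q.mean();e.append((oo*qq).sum()/np.sqrt((oo**2).sum()*(qq**2).sum()))
    i=int(np.argmax(e));y=onz(t,[(u+1.5,c)],125)[0,1];P.append((y,sh[i]*2.52,e[i]));print(u,round(y,1),round(sh[i]*2.52,2),round(e[i],3))
P=np.array(P);g=P[:,2]>.97;A=np.polyfit(P[g,0],P[g,1],1);print(A,"at mark",np.polyval(A,-59.7),"pivot",np.polyval(A,-210))
d=P[g,0]+210;print("ang w/ pivot fixed",(d@P[g,1])/(d@d),"->mm",150*(d@P[g,1])/(d@d))
E
python3 jaw2.py
```

```text
306 -32.6 3.65 0.593
310 -42.9 2.52 0.334
314 -53.2 3.91 0.184
318 -63.5 2.52 0.477
322 -73.8 2.9 0.5
326 -84.1 2.39 0.974
330 -94.4 1.64 0.983
334 -104.8 1.89 0.985
338 -115.1 1.39 0.935
342 -125.4 2.14 0.945
346 -135.8 1.01 0.943
350 -146.1 1.64 0.974
354 -156.5 0.63 0.943
358 -166.9 0.76 0.985
362 -177.3 0.38 0.966
366 -187.6 0.38 0.988
370 -198.1 0.38 0.99
[0.01614644 3.5611965 ] at mark 2.597253856760682 pivot 0.17044347472685573
ang w/ pivot fixed 0.017921487710964287 ->mm 2.6882231566446433[ WARN:0@1.251] global loadsave.cpp:1063 imwrite_ Unsupported depth image for selected encoder is fallbacked to CV_8U.
```

View pics/d1.png

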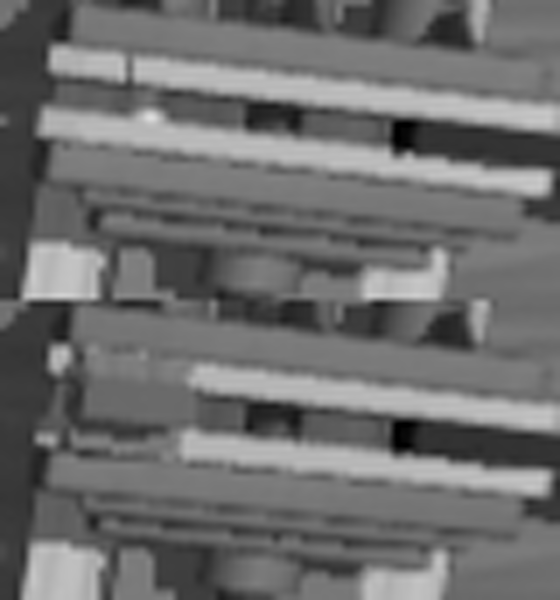

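```bash
python3 - <<'E'
from h import *
C=[]
for n,roi in(("top",(305,200,335,235)),("scene",(215,165,255,195))):
    d=get_image(n);hsv=cv2.cvtColor(d["pixels"],cv2.COLOR_RGB2HSV);m=cv2.inRange(hsv,(100,130,60),(120,255,255));mm=np.zeros_like(m);x0,y0,x1,y1=roi;mm[y0:y1,x0:x1]=m[y0:y1,x0:x1]
    w=cv2.moments(mm,True);c=(w["m10"]/w["m00"],w["m01"]/w["m00"]);o,r=ray(d,[c]);C.append((o,r[0]));
    print(n,w["m00"],np.round(c,1),onz(d,[c],175)[0].round(1))
    xa=np.array([.9934,-.115,0]);print("expected",proj(d,[(540.6,-58.9,175)]).round(1))
    full=d["pixels"]
    cv2.imwrite(f"pics/e_{n}.png",full[:,:,::-1])
(o1,r1),(o2,r2)=C;A=np.stack([r1,-r2],1);k=np.linalg.lstsq(A,o2-o1,rcond=None)[0];print((o1+k[0]*r1).round(1),(o2+k[1]*r2).round(1))
E
```

```text
top 109.0 [319.5 216.5] [539.8 -58.2 175. ]
expected [[319.8 216.2]]
scene 75.0 [236.4 179. ] [544.5 -59.7 175. ]
expected [[236.8 178. ]]
[539.8 -58.5 171.7] [539.8 -60.  171.8]
```

View pics/e_top.png

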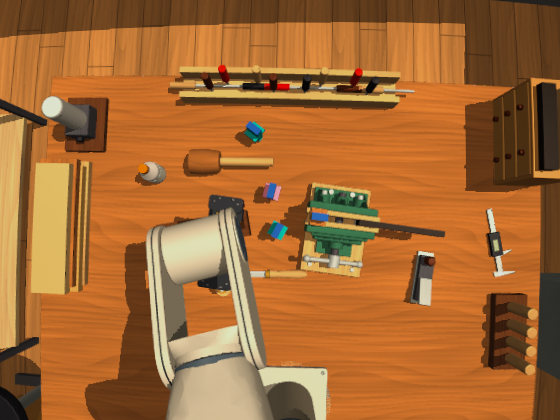

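```bash
python3 -c "
from workcell import *
print(get_obs()['t']);print(close_job())"
```

```text
14.1
the job is handed in; nothing more can be done
None
```

I took the blue-topped packer_18 from the stand and pushed it down into the open end of the jaws at the pencil line. I then released it and handed the job in at about 14 s. I touched no other piece: packer_12, packer_15 and packer_21 are still in their slots, and the bystanders and look-alikes were left alone.

**Fit:** I tried only packer_18, because the camera readings put the gap at about 15 to 16 mm, which makes packer_15 loose. The push needed only a few newtons, and the vertical force rose to 12 N when the shoulders met the jaws. The front jaw opened about 2.6 to 2.8 mm at the line, which is short of its 4 mm stop and puts the gap at about 15.3 mm.

**Position:** After release, the blue top was within about 1 mm of where it should be in the top view.

**Where readings disagreed:**
- **Gap:** my first direct edge readings ranged from 13 to 16 mm. The spread of the jaw after insertion settled it.
- **Height:** combining both cameras put the blue top at about 172 mm instead of 175 mm. The scene camera showed a similar offset when the piece was in the stand, so I took it as camera bias. The 12 N contact came at the expected height, so I judged the piece fully down.

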